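# Pull the telescoping monopod out to its second stop in the bench cradle and hold it

### The arm

A 6-joint arm with a two-finger parallel gripper is mounted at the origin on a cart in front of the work surface, level with it; the furniture and walls round the work are solid. World frame = base frame: x ahead of the robot, y to its left, z up, the work surface at z = 0. Lengths are in mm, angles in rad, forces in N, time in s.
With the tool pointing down it reaches from about 300 to 775 mm from the base axis. Payload 14.6 kg.
Tool frame: the origin (TCP) lies between the finger pads; the fingertips stand manip.tip_reach ahead of it and the grasp point (between the pads) lies 5 mm behind it (manip.tip_reach is the distance from the TCP to the fingertips, in mm); z points along the fingers, y is the line along which they close (so a half turn about z gives the same grasp; the last joint's range is limited). The gripper opens to 94 mm and grips with 3 to 60 N. Pads are 16 mm wide; open, the fingers measure 119 mm over their backs; the gripper's body (75 mm by 177 mm) begins 78 mm behind the grasp point.
Start: joints at [-1.354, 0.3, 1.521, -0, 1.321, -0.067], TCP at [153.996, -527.991, 219.446] pointing down, gripper open.
Joint ranges: [-3.03, 3.03], [-0.79, 2.21], [0.23, 2.52], [-1.04, 4.18], [0, 3.07], [-2.55, 2.55]. Speed limits (rad/s): [2.22, 2.22, 2.57, 3.14, 3.14, 3.14].

### API

Orientations are given as [roll, pitch, yaw] about the fixed x, y, z axes, in that order (R = Rz(yaw) Ry(pitch) Rx(roll)).
In Python, from cell import manip gives the robot as it stands. The module is installed in compiled form; this text tells all that it offers.
- The arm moves only by the shell command python3 -m creep 'ROWS' [FORCE]. ROWS is JSON, a list of rows, each a list of 3 entries, a list of its own where there are three numbers: the opening, from -1 (shut) to 1 (fully open), then the shift along the tool's x, y, z in cm, then the turn about the tool's z in units of 5 degrees (1.0 is 5 degrees). In form: [[grip, [tx, ty, tz], roll], ...]. A call has 1 to 12 rows; each row is the pose to reach, as a shift and turn from the pose commanded when the call began, along the tool's axes at that moment; what a row does not reach only later rows make up. A row lasts 1/10 s, in which the tool goes at most 50 mm and 8.59 degrees, less where a joint would pass 70% of its speed; a pose out of reach is approached as far as the arm can. A call with a gripper value outside its range is refused whole. The fingers move at their own pace and stop on an object; FORCE is the grip in N (left out, the last holds). Time passes only in rows, so rows that repeat a pose let the fingers close. It gives the time, the measured TCP pose, the force, the opening and the grip force at its end, in the units of the state.
- manip.read_state(): the state, without advancing time (a new reading comes with each control period).
- manip.camera(name): name is "side" or "top"; returns the picture (480x640x3 uint8, red, green, blue); there is no depth.
- manip.camera_params(name): a dict with "fovy" (degrees; the focal length in pixels is half the picture's height over the tangent of half this angle, whatever the lens; pixels are square), "cx", "cy" (the principal point, pixels), "origin" and "attitude" of the camera in the world. Camera axes: x right, y down, z forward; pixel columns grow to the right and rows downward; lengths in mm; the calibration is good to about 2 mm. A picture is of the moment at which its call begins. camera_params takes no time and is no camera call.
- manip.sign_off(): hands the job in; it is judged then, once.
The state is a dict: "clock": time; "joints": joint angles; "qd": joint speeds; "effort": joint torques, N m; "eef_pos": TCP position; "eef_rot": TCP orientation; "wrist_force": force on the tool from outside, world axes, zero at the start; "moment": the same for the moment, N m; "finger_gap": finger opening in mm; "finger_force": force on a finger pad.
Only numpy, scipy, OpenCV 4.12 (cv2) and the standard library are available. Lean on these libraries where they do the work, as an engineer would, in place of code of your own. Each camera call takes 0.05 s, during which the arm holds its last target. There are 200 camera calls.

### The job

Lay the small telescoping camera monopod down in the bench cradle, red button up, with its wide foot plate just behind the cradle's rear pair of posts and its orange-ended pull knob pointing out over the cradle's orange-striped end, and let go of it. Then push the red release button all the way down, take the pull knob and draw it straight out past the first stop to the second stop, where both sections are fully out. It springs back if let go, so finish while still gripping the knob and holding it fully extended; leave the other craft things where they are.

Things in the scene. Friction and masses are not known exactly. Their poses are not given: they have to be found in the camera images.
- cradle: Fixed bench cradle: light wooden plate 136x66x8 mm with two grey saddles across it. Origin: centre of the plate's underside; +x along the plate to the end with the orange stripe (front), z up. Saddles are 8 mm thick, 60 mm wide, centred at x = -50 (rear) and +40 mm (front). On each, two posts leave a 40 mm notch (y -20 to 20 mm), straight up to z = 47 mm, flared to z = 55 mm.
- cradle_seat (a point): Point 30 mm above the cradle's origin, level with the saddle tops on which the handle rests; axes as the cradle's. The seated monopod has its origin here and the same axes; from 12 mm behind to 5 mm ahead is good (further forward its foot plate sits on the rear posts). The fingers have room between the saddles.
- pole: Loose telescoping camera monopod, 0.27 to 0.43 kg, lying button up and pointing the same way as the cradle to within 1.1 rad. Dark ribbed handle 120 long x 32 wide x 32 mm high. Origin: centre of the handle's underside; +x along its axis to the pull knob, z up; tube axis 16 mm above the origin. Balance point some 8 mm ahead of the origin: grip the handle across its width at the origin.
- pole_foot (a point): Middle of the front face of the grey foot plate at the handle's rear (x = -60 mm on the monopod's axis); axes as the monopod's. The plate is 56 mm wide, 32 high, 9 thick, and catches behind the cradle's rear posts to take the pull; in the seat it starts 6 mm behind them, and the monopod may slide forward by that gap when pulled.
- button_top (a point): Centre of the top face of the red round release button (18 mm diameter), on top of the handle at x = 30 mm, z = 40 mm in the monopod's frame, 8 mm proud of the handle; moves with the button. Pressed straight down it travels 6 mm, resists with about 4 N and stays down by itself.
- pole_button (a joint): Travel of the release button, m: 0 up (locked), 0.006 fully down (released). The telescope is locked shut until it is pressed.
- knob_grip (a point): Middle of the black pull knob on the tube axis: a round grip 20 mm in diameter, 30 mm long, ended by an orange flange 28 mm in diameter and 6 mm thick whose inner face is 15 mm further out. Axes as the monopod's: +x is the pull direction. Shut, it lies at x = 99 mm, z = 16 mm in the monopod's frame; moves with the knob.
- pole_knob (a joint): How far the inner tube (15 mm diameter, carries the knob) is out of the outer tube, m: 0 in, 0.050 fully out (first stop). It comes first, pulling back with 2 to 3 N.
- pole_tube (a joint): How far the outer tube (22 mm, black collar of 27 mm at its end) is out of the handle, m: 0 in, 0.050 fully out (second stop). It follows once the inner tube is at its stop, pulling back with 5 to 7.5 N. Both sections spring back in when the knob is let go.
- crochet_ball: White ball of crochet thread, 85 mm across; origin under its centre. Bystander.
- washi_yellow: Yellow roll of paper tape, 41 mm across, 15 mm high, lying flat; origin under its centre. Bystander.
- scissors_black: Black and red craft scissors, 66x162x11 mm, lying flat; origin under their centre. Bystander.

How it is judged:
By the outcome, as a careful person would: the job done as asked, in the order asked, and still so for the second after the job is handed in, while the arm keeps its last pose, push and grip.
It also fails if it takes over 58 s, if anything falls off the work surface, if the arm or the gripper's body presses on something with over 40 N, if the wrist force passes 120 N, or if a joint passes its speed limit or range.

## Working session

There is one attempt and no reset: what is moved stays moved. The work goes in short steps, Python scripts to look and compute and a shell command to move; the robot and the scene stay as the last step left them, time stands still between calls to the robot, and variables do not carry over. Pictures are saved under pics/ and viewed, at most 10 in all, crops included, and the job is handed in when it is done.

```bash
mkdir -p pics; python3 - <<'E'
from cell import manip
import cv2
for n in("top","side"):
    cv2.imwrite(f"pics/{n}0.png",manip.camera(n)[:,:,::-1]); print(n,manip.camera_params(n))
print(manip.tip_reach,manip.read_state())
E
```

```text
top {'fovy': 42.853378059095505, 'cx': 315.0270280143771, 'cy': 240.73226155057523, 'origin': array([ 276.43634846,  235.7958863 , 1223.12426161]), 'attitude': array([-2.96246006e+00,  1.45148753e-03, -1.54745624e+00])}
side {'fovy': 45.36205765027736, 'cx': 313.6334618747287, 'cy': 250.79759193638418, 'origin': array([ 447.70761114, 1294.91234911,  669.80689994]), 'attitude': array([-2.09018343, -0.01643353, -3.06919924])}
14.0 {'clock': 0.1, 'joints': array([-1.35359582e+00,  3.00416421e-01,  1.52147626e+00, -1.95622847e-05,
        1.32073368e+00, -6.65968169e-02]), 'qd': array([-5.20481444e-05, -1.72555056e-03, -1.93842216e-03,  3.84992420e-04,
       -2.59354573e-04,  7.79335059e-04]), 'effort': array([-2.61201569e-05, -5.32643509e+01, -3.53286195e+01,  7.08928099e-02,
        2.34254653e-02, -4.97758651e-05]), 'eef_pos': array([ 153.94984164, -527.7925673 ,  218.96066764]), 'eef_rot': array([-3.14055998e+00, -4.98834913e-05,  2.83802151e-01]), 'wrist_force': array([ 0.24518829, -0.87080506, -0.47067161]), 'moment': array([ 0.03239127, -0.00458629,  0.03631578]), 'finger_force': 0.0, 'finger_gap': 93.75545901095082}
```

View pics/top0.png

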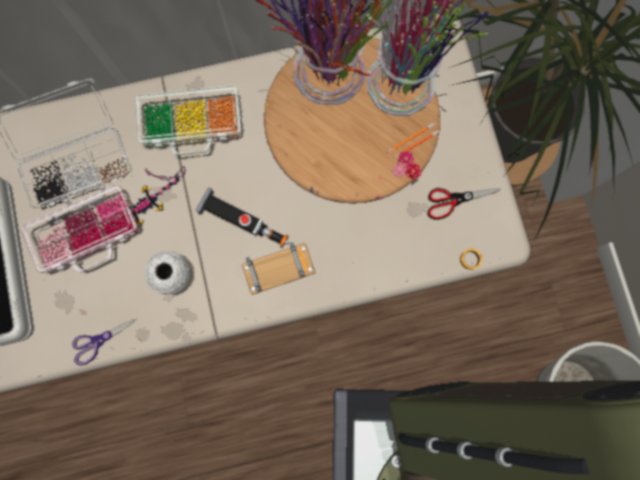

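View pics/side0.png

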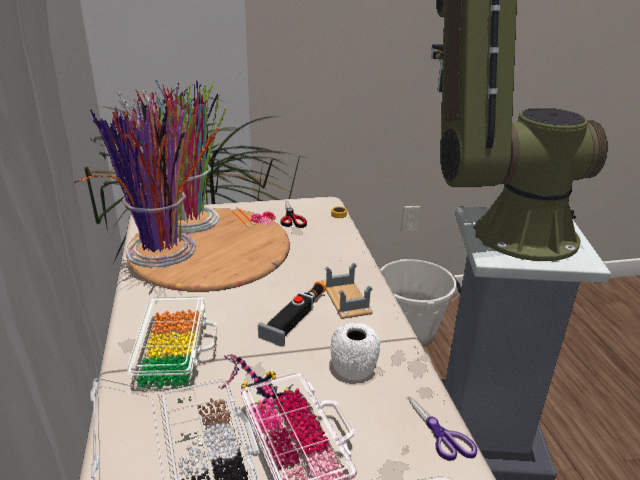

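The top view shows the monopod with its foot at about (205,203), its button at (245,219) and its knob at (282,239). The cradle centre is at about (279,268), with the stripe at its right end. The side view agrees. I'll zoom in to measure.

```bash
cat > h.py <<'E'
import numpy as np, cv2
from cell import manip
from scipy.spatial.transform import Rotation as R
def cam(n):
    p=manip.camera_params(n); f=240/np.tan(np.radians(p['fovy']/2))
    return p,f,R.from_euler('xyz',p['attitude']).as_matrix()
def ray(n,u,v):
    p,f,M=cam(n); return np.array(p['origin']),M@np.array([(u-p['cx'])/f,(v-p['cy'])/f,1])
def at(n,u,v,z):
    o,d=ray(n,u,v); return o+d*(z-o[2])/d[2]
def proj(n,P):
    p,f,M=cam(n); q=(np.atleast_2d(P)-p['origin'])@M
    return np.c_[q[:,0]/q[:,2]*f+p['cx'],q[:,1]/q[:,2]*f+p['cy']]
def crop(n,u0,v0,w,h,s,name,img=None):
    im=manip.camera(n)[:,:,::-1] if img is None else img
    cv2.imwrite(name,cv2.resize(im[v0:v0+h,u0:u0+w],None,fx=s,fy=s,interpolation=cv2.INTER_CUBIC))
E
python3 - <<'E'
from h import *
a=cv2.imread('pics/top0.png');b=cv2.imread('pics/side0.png')
A=cv2.resize(a[180:305,190:325],None,fx=4.4,fy=4.4,interpolation=2)[:, :]
B=cv2.resize(b[255:350,250:380],None,fx=6,fy=6,interpolation=2)
cv2.imwrite('pics/a.png',A);cv2.imwrite('pics/b.png',B)
print(A.shape,B.shape)
for uv in((205,203),(282,239),(279,268)): print(at('top',*uv,16))
print(proj('top',[[300,200,0],[400,200,0],[300,300,0]]))
E
```

```text
(550, 594, 3) (570, 780, 3)
[567.54988126 467.6636485   16.        ]
[496.91719093 309.00227034  16.        ]
[438.12928081 313.03725704  16.        ]
[[334.32873826 339.77651808]
 [335.21299003 289.23924717]
 [283.71153642 338.58129629]]
```

View pics/a.png

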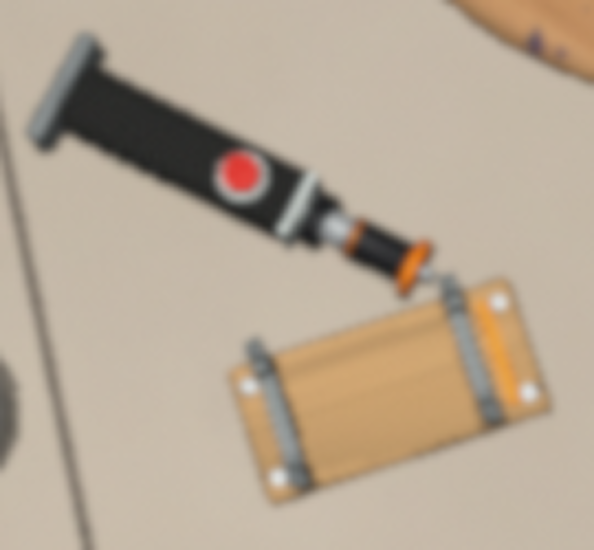

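View pics/b.png

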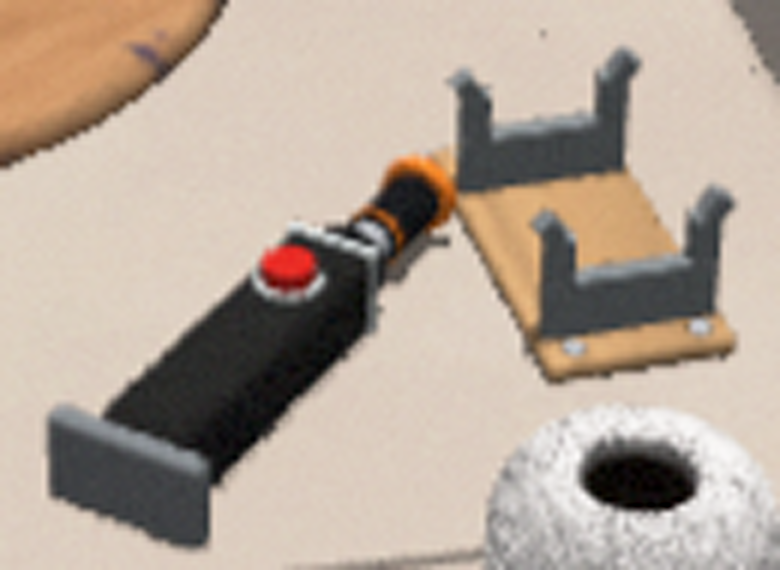

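```bash
cat > fit.py <<'E'
from h import *
from scipy.optimize import least_squares
def fit(obs,x0,zfree=False):
    def W(p,q): c,s=np.cos(p[2]),np.sin(p[2]); q=np.array(q); return np.array([p[0]+c*q[0]-s*q[1],p[1]+s*q[0]+c*q[1],q[2]+p[3]*zfree])
    f=lambda p:np.concatenate([proj(n,W(p,q))[0]-uv for n,q,uv in obs])
    r=least_squares(f,x0,x_scale=[10,10,.1,10],loss='soft_l1'); return r.x,f(r.x).reshape(-1,2)
E
python3 - <<'E'
from fit import *
T=lambda X,Y:((X+.5)/4.4-.5+190,(Y+.5)/4.4-.5+180)
S=lambda X,Y:((X+.5)/6-.5+250,(Y+.5)/6-.5+255)
cr=[('top',(68,33,8),T(503,280)),('top',(68,-33,8),T(550,408)),('top',(-68,33,8),T(231,374)),('top',(-68,-33,8),T(275,502)),
('side',(-68,33,0),S(550,382)),('side',(-68,-33,0),S(735,350)),('side',(-54,30,8),S(541,333)),('side',(-54,-30,8),S(714,310)),('side',(36,30,8),S(458,190)),('side',(36,-30,8),S(625,170))]
po=[('top',(30,0,40),T(241,172)),('top',(-69,28,32),T(82,33)),('top',(-69,-28,32),T(28,130)),('top',(-60,28,32),T(102,48)),('top',(-60,-28,32),T(48,150)),('top',(117,0,16),T(414,267)),
('side',(30,0,40),S(288,264)),('side',(-69,28,32),S(50,410)),('side',(-69,-28,32),S(208,465)),('side',(-69,-28,0),S(208,546)),('side',(-69,28,0),S(50,494)),('side',(117,0,16),S(420,190))]
for o,x0 in((cr,[438,313,-1.3,0]),(po,[530,385,-2,0])):
    for z in(0,1):
        x,r=fit(o,x0,z); print(x.round(3)); 
    print(r.round(1).tolist())
E
```

```text
[441.213 312.446  -1.221   0.   ]
[441.179 313.913  -1.22    2.755]
[[1.8, -2.6], [1.7, -0.9], [-0.7, -2.4], [-0.7, -0.3], [-0.1, 0.2], [0.8, 0.5], [0.8, 0.7], [0.7, 0.0], [1.1, 0.0], [0.4, -0.5]]
[544.905 407.974  -2.008   0.   ]
[544.73  408.406  -2.009   1.374]
[[1.0, -0.3], [0.4, -1.5], [-0.6, 0.8], [-0.2, -3.0], [-1.2, -1.8], [1.5, -0.4], [1.4, -1.2], [0.3, 0.1], [0.0, 0.6], [0.2, 1.2], [0.8, 0.0], [0.7, 0.2]]
```

```bash
cat > go.py <<'E'
import sys
from h import *
# go.py x y z yaw [from x y z yaw]: print shift (cm, tool axes) and turn units
a=list(map(float,sys.argv[1:])); s=manip.read_state()
M=R.from_euler('xyz',s['eef_rot']).as_matrix()
d=M.T@(np.array(a[:3])-s['eef_pos'])/10
dy=np.degrees((a[3]-s['eef_rot'][2]+np.pi)%(2*np.pi)-np.pi)
print('clock',s['clock'],'pos',s['eef_pos'].round(1),'rot',s['eef_rot'].round(3),'gap',s['finger_gap'].round(1),'F',s['wrist_force'].round(1))
print('shift cm',d.round(2),'turn',round(-dy/5,2))
E
python3 go.py 480 -60 220 0.284; python3 -c "
from h import *
print(at('top',168,272,43),at('top',330,70,0),at('top',400,130,0))"
```

```text
[421.68523806 526.76085035  43.        ] [869.86734863 219.36453754   0.        ] [7.38291739e+02 6.97804123e+01 2.27373675e-13]Traceback (most recent call last):
  File "go.py", line 8, in <module>
    print('clock',s['clock'],'pos',s['eef_pos'].round(1),'rot',s['eef_rot'].round(3),'gap',s['finger_gap'].round(1),'F',s['wrist_force'].round(1))
                                                                                           ^^^^^^^^^^^^^^^^^^^^^
AttributeError: 'float' object has no attribute 'round'
```

```bash
sed -i "s/s\['finger_gap'\].round(1)/round(s['finger_gap'],1)/" go.py; python3 go.py 480 -60 220 0.284;
```

```text
clock 0.1 pos [ 153.9 -527.8  219. ] rot [-3.141 -0.     0.284] gap 93.8 F [ 0.2 -0.9 -0.5]
shift cm [ 44.4  -35.78  -0.06] turn -0.0
```

```bash
python3 -m creep '[[1,[44.4,-35.8,0],-2],[1,[44.4,-35.8,0],-4],[1,[44.4,-35.8,0],-4],[1,[44.4,-35.8,0],-4],[1,[44.4,-35.8,0],-4],[1,[44.4,-35.8,0],-4],[1,[44.4,-35.8,0],-4],[1,[44.4,-35.8,0],-4],[1,[44.4,-35.8,0],-4],[1,[44.4,-35.8,0],-4],[1,[44.4,-35.8,0],-4],[1,[44.4,-35.8,0],-4]]' 30; python3 go.py 545 408 150 1.134
```

```text
clock: 1.3
eef_pos: [481.3, -56.8, 219.1]
eef_rot: [-3.141, 0.0, 0.636]
wrist_force: [-0.2, 0.1, 0.6]
finger_gap: 94.0
finger_force: 0.0
clock 1.3 pos [481.3 -56.8 219.1] rot [-3.141  0.     0.636] gap 94.0 F [-0.2  0.1  0.6]
shift cm [ 32.72 -33.61   6.93] turn -5.71
```

```bash
python3 -m creep '[[1,[32.7,-33.6,6.9],-1.5],[1,[32.7,-33.6,6.9],-3],[1,[32.7,-33.6,6.9],-4.5],[1,[32.7,-33.6,6.9],-5.7],[1,[32.7,-33.6,6.9],-5.7],[1,[32.7,-33.6,6.9],-5.7],[1,[32.7,-33.6,6.9],-5.7],[1,[32.7,-33.6,6.9],-5.7],[1,[32.7,-33.6,6.9],-5.7],[1,[32.7,-33.6,6.9],-5.7],[1,[32.7,-33.6,6.9],-5.7],[1,[32.7,-33.6,6.9],-5.7]]' 30; python3 go.py 545 408 100 1.134
```

```text
clock: 2.5
eef_pos: [544.7, 404.1, 149.7]
eef_rot: [-3.141, 0.001, 1.131]
wrist_force: [-0.7, -0.0, 0.9]
finger_gap: 94.0
finger_force: 0.0
clock 2.5 pos [544.7 404.1 149.7] rot [-3.141e+00  1.000e-03  1.131e+00] gap 94.0 F [-0.7 -0.   0.9]
shift cm [ 0.38 -0.14  4.97] turn -0.04
```

```bash
python3 -m creep '[[1,[0.4,-0.1,5],0],[1,[0.4,-0.1,9],0],[1,[0.4,-0.1,9],0],[1,[0.4,-0.1,9],0]]'; python3 go.py 545 408 17 1.134; python3 - <<'E'
from h import *
crop('side',200,170,200,150,4,'pics/c.png')
s=manip.read_state(); M=R.from_euler('xyz',s['eef_rot']).as_matrix()
for y in(-47,47):
  print([((p-np.array([200,170]))*4).round().tolist() for p in proj('side',np.array([s['eef_pos']+M@np.array([x,y,14]) for x in(-8,8)]))])
E
```

```text
clock: 2.9
eef_pos: [546.4, 407.6, 62.0]
eef_rot: [3.141, -0.0, 1.129]
wrist_force: [0.1, -0.7, 0.7]
finger_gap: 93.8
finger_force: 0.0
clock 2.9 pos [546.4 407.6  62. ] rot [ 3.141 -0.     1.129] gap 93.8 F [ 0.1 -0.7  0.7]
shift cm [-0.03 -0.14  4.5 ] turn -0.06
[[454.0, 548.0], [437.0, 565.0]]
[[284.0, 489.0], [266.0, 505.0]]
```

View pics/c.png

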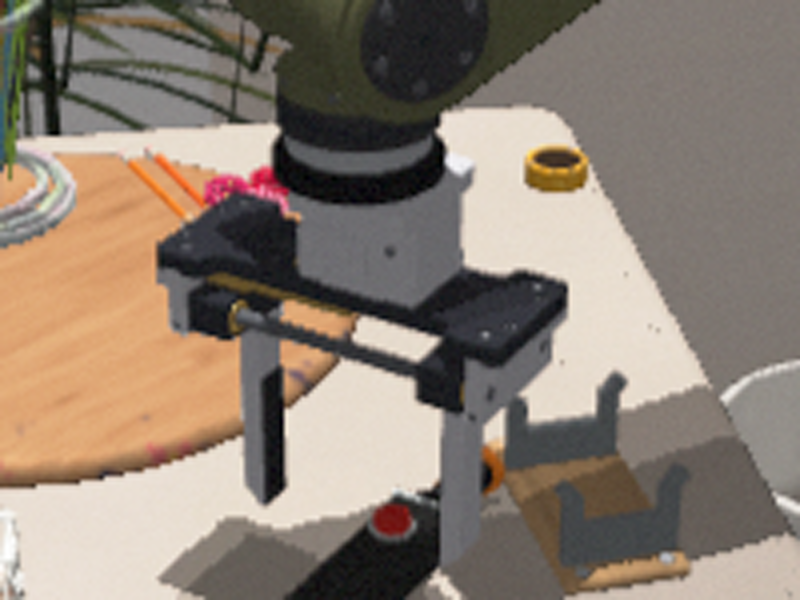

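The crop shows both fingertips, left near (268,503) and right near (442,562), straddling the handle. They match the projections to within 1 px, so the calibration fits the robot frame. Next I descend and grip.

```bash
python3 -m creep '[[1,[0,-0.1,3],0],[1,[0,-0.1,4.5],0],[1,[0,-0.1,4.5],0],[-1,[0,-0.1,4.5],0],[-1,[0,-0.1,4.5],0],[-1,[0,-0.1,4.5],0],[-1,[0,-0.1,4.5],0],[-1,[0,-0.1,4.5],0],[-1,[0,-0.1,4.5],0],[-1,[0,-0.1,4.5],0]]' 35; python3 go.py 545 408 120 1.134
```

```text
clock: 3.95
eef_pos: [544.8, 408.8, 15.5]
eef_rot: [-3.142, 0.0, 1.13]
wrist_force: [-0.0, -0.6, 0.1]
finger_gap: 41.1
finger_force: 0.0
clock 3.95 pos [544.8 408.8  15.5] rot [-3.142  0.     1.13 ] gap 41.1 F [-0.  -0.6  0.1]
shift cm [ -0.07   0.05 -10.45] turn -0.04
```

```bash
python3 -m creep '[[-1,[0,0,-0.05],0],[-1,[0,0,-0.05],0],[-1,[0,0,-0.05],0],[-1,[0,0,-0.05],0]]' 35; python3 -m creep '[[-1,[0,0,-2],0],[-1,[0,0,-5],0],[-1,[0,0,-8],0],[-1,[0,0,-10],0],[-1,[0,0,-10],0],[-1,[0,0,-10],0]]'; python3 go.py 441.2 312.4 115 1.921;python3 - <<'E'
from h import *
a=manip.camera('side')[:,:,::-1];cv2.imwrite('pics/d_side.png',a);crop('side',200,170,200,150,4,'pics/d.png',a)
cv2.imwrite('pics/d_top.png',manip.camera('top')[:,:,::-1])
E
```

```text
clock: 4.35
eef_pos: [544.9, 408.8, 16.0]
eef_rot: [3.142, 0.0, 1.13]
wrist_force: [0.1, -0.6, 0.3]
finger_gap: 31.9
finger_force: 35.0
clock: 4.95
eef_pos: [544.4, 408.6, 114.7]
eef_rot: [-3.141, 0.001, 1.13]
wrist_force: [0.4, -0.2, -4.4]
finger_gap: 32.2
finger_force: 35.0
clock 4.95 pos [544.4 408.6 114.7] rot [-3.141e+00  1.000e-03  1.130e+00] gap 32.2 F [ 0.4 -0.2 -4.4]
shift cm [-1.31e+01 -5.24e+00 -1.00e-02] turn -9.06
```

View pics/d.png

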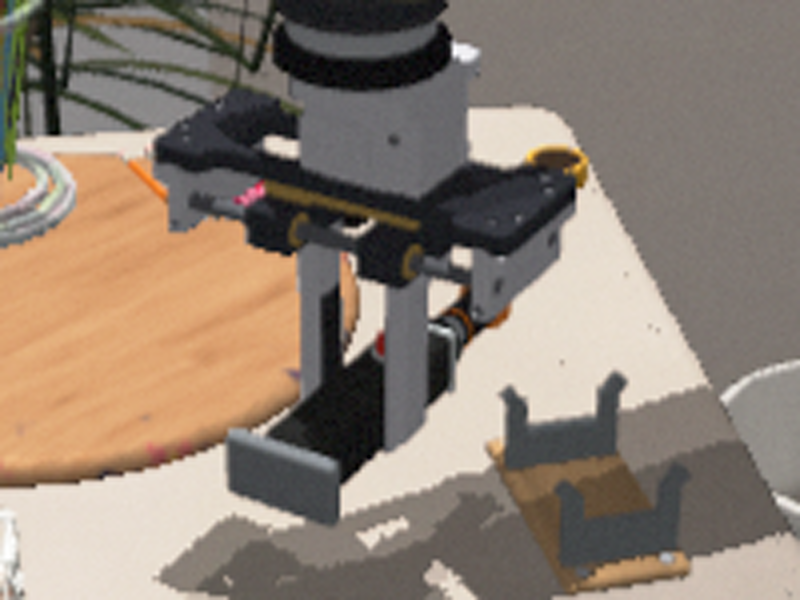

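The side view shows the monopod level in the fingers, with its foot-plate rear corners at (230,430), (340,462), (337,524) and (230,485) in the crop. I'll measure its pose in the hand and refit the cradle from each camera separately.

```bash
python3 - <<'E'
from fit import *
T=lambda X,Y:((X+.5)/4.4-.5+190,(Y+.5)/4.4-.5+180)
S=lambda X,Y:((X+.5)/6-.5+250,(Y+.5)/6-.5+255)
D=lambda X,Y:((X+.5)/4-.5+200,(Y+.5)/4-.5+170)
ct=[('top',(68,33,8),T(503,280)),('top',(68,-33,8),T(550,408)),('top',(-68,33,8),T(231,374)),('top',(-68,-33,8),T(275,502))]
cs=[('side',(-68,33,0),S(550,382)),('side',(-68,-33,0),S(735,350)),('side',(-54,30,8),S(541,333)),('side',(-54,-30,8),S(714,310)),('side',(36,30,8),S(458,190)),('side',(36,-30,8),S(625,170)),('side',(-54,20,30),S(577,282)),('side',(-54,-20,30),S(688,264)),('side',(36,20,30),S(492,140)),('side',(36,-20,30),S(598,122))]
for o in(ct,cs,ct+cs):
    x,r=fit(o,[441,313,-1.22,0]); print('cradle',x.round(3),r.round(1).tolist())
z=98.7
h=[('side',(-69,28,32+z),D(229,430)),('side',(-69,-28,32+z),D(340,463)),('side',(-69,-28,z),D(337,524)),('side',(-69,28,z),D(229,486))]
x,r=fit(h,[545,408,-2.01,0]);print('held',x.round(3),r.round(1).tolist())
E
```

```text
cradle [438.329 314.989  -1.205   0.   ] [[0.9, -1.3], [1.2, 0.2], [-1.3, -0.3], [-0.8, 1.6]]
cradle [442.403 310.882  -1.214   0.   ] [[-0.5, 0.4], [0.3, 0.6], [0.3, 0.9], [0.1, 0.2], [0.5, 0.4], [-0.4, -0.3], [-0.4, -0.6], [0.3, -0.6], [-0.3, -0.8], [0.2, -0.4]]
cradle [441.645 312.646  -1.217   0.   ] [[2.4, -2.6], [2.3, -1.0], [0.0, -2.3], [0.1, -0.3], [-0.3, 1.0], [0.6, 1.2], [0.6, 1.5], [0.4, 0.8], [0.8, 0.8], [0.0, 0.2], [-0.1, -0.0], [0.7, -0.0], [0.0, -0.4], [0.6, 0.0]]
held [546.016 402.724  -1.992   0.   ] [[-0.3, -0.6], [-0.5, -0.1], [0.4, 0.1], [0.3, 0.7]]
```

```bash
python3 go.py 439 318 115 1.925
```

```text
clock 5.05 pos [544.2 408.4 113.8] rot [-3.14e+00  3.00e-03  1.13e+00] gap 31.6 F [ 0.1  0.  -3.8]
shift cm [-12.66  -5.66  -0.08] turn -9.11
```

```bash
python3 -m creep '[[-1,[-2,-1,-0.1],-1],[-1,[-4,-2,-0.1],-2],[-1,[-6,-3,-0.1],-3.5],[-1,[-8,-4,-0.1],-5],[-1,[-10,-5,-0.1],-6.5],[-1,[-12,-5.5,-0.1],-8],[-1,[-12.7,-5.7,-0.1],-9.1],[-1,[-12.7,-5.7,-0.1],-9.1],[-1,[-12.7,-5.7,-0.1],-9.1],[-1,[-12.7,-5.7,-0.1],-9.1]]'; python3 go.py 439 318 80 1.925
```

```text
clock: 6.05
eef_pos: [439.3, 318.5, 116.5]
eef_rot: [-3.141, 0.0, 1.922]
wrist_force: [-0.4, 0.5, -4.3]
finger_gap: 31.9
finger_force: 35.0
clock 6.05 pos [439.3 318.5 116.5] rot [-3.141  0.     1.922] gap 31.9 F [-0.4  0.5 -4.3]
shift cm [-0.04 -0.04  3.65] turn -0.03
```

```bash
python3 -m creep '[[-1,[0,0,2],0],[-1,[0,0,3.7],0],[-1,[0,0,3.7],0],[-1,[0,0,3.7],0]]'; python3 go.py 439 318 47 1.925; python3 - <<'E'
from h import *
a=manip.camera('side')[:,:,::-1];b=manip.camera('top')[:,:,::-1]
A=cv2.resize(a[235:345,270:390],(600,550),interpolation=2)
cv2.imwrite('pics/e.png',A); cv2.imwrite('pics/e_top.png',b)
E
```

```text
clock: 6.45
eef_pos: [439.3, 318.5, 80.1]
eef_rot: [-3.141, 0.0, 1.924]
wrist_force: [0.4, -0.3, -4.3]
finger_gap: 32.0
finger_force: 35.0
clock 6.45 pos [439.3 318.5  80.1] rot [-3.141  0.     1.924] gap 32.0 F [ 0.4 -0.3 -4.3]
shift cm [-0.03 -0.04  3.31] turn -0.02
```

View pics/e.png

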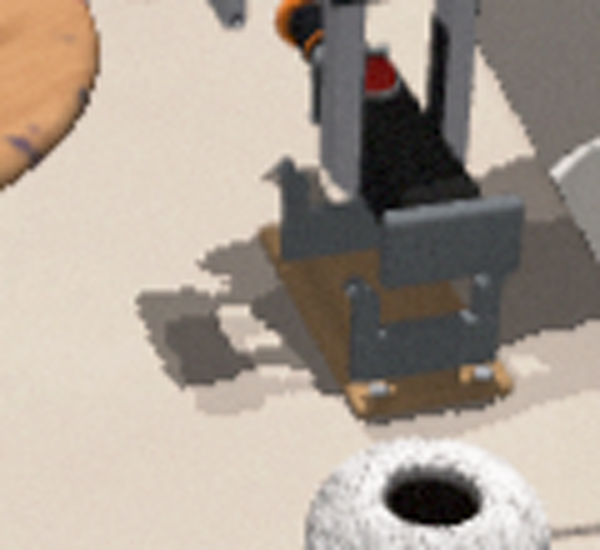

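The foot-plate corners are at (383,212), (522,198), (520,268) and (383,286). The rear saddle posts are at about x=350 and x=497. Next I compute the lateral and along-axis offset relative to the cradle.

```bash
python3 - <<'E'
from fit import *
D=lambda X,Y:((X+.5)/5-.5+270,(Y+.5)/5-.5+235)
z=64.1
h=[('side',(-69,28,32+z),D(383,212)),('side',(-69,-28,32+z),D(522,197)),('side',(-69,-28,z),D(520,268)),('side',(-69,28,z),D(383,286))]
x,r=fit(h,[439,318,-1.22,0]);print('held',x.round(3),r.round(1).tolist())
c=[('side',(-68,33,0),D(362,418)),('side',(-68,-33,0),D(510,393)),('side',(-54,30,8),D(352,378)),('side',(-54,-30,8),D(497,357)),('side',(-54,20,30),D(380,324)),('side',(-54,-20,30),D(472,312))]
y,r=fit(c,[441,312,-1.22,0]);print('cradle',y.round(3),r.round(1).tolist())
for yy in (y[:2],[441.6,312.6],[442.4,310.9]):
  d=x[:2]-yy; print('pole in cradle',d@[.346,-.938],d@[.938,.346])
E
```

```text
held [438.318 312.549  -1.249   0.   ] [[0.1, 0.4], [0.7, -0.1], [-0.1, -0.2], [-0.7, -0.1]]
cradle [442.615 308.429  -1.209   0.   ] [[-1.1, -0.3], [0.8, -0.5], [0.2, 0.1], [-0.4, -0.4], [-0.2, 0.9], [0.6, 0.3]]
pole in cradle -5.351649935604596 -2.6052034290767705
pole in cradle -1.0883070960712742 -3.0964207390484613
pole in cradle -2.959707096071301 -3.258620739048403
```

```bash
python3 -m creep '[[-1,[0,0.1,0.8],0],[-1,[0,0.1,1.6],0],[-1,[0,0.1,1.6],0],[-1,[0,0.1,1.6],0]]'; python3 -m creep '[[-1,[0,0,0.5],0],[-1,[0,0,1],0],[-1,[0,0,1],0]]'
```

```text
clock: 6.95
eef_pos: [439.9, 318.5, 63.7]
eef_rot: [-3.141, 0.0, 1.924]
wrist_force: [-0.1, 0.4, -3.1]
finger_gap: 31.6
finger_force: 35.0
clock: 7.25
eef_pos: [439.7, 318.4, 53.1]
eef_rot: [-3.14, 0.0, 1.924]
wrist_force: [-0.6, 0.2, -4.7]
finger_gap: 31.8
finger_force: 35.0
```

```bash
python3 -m creep '[[-1,[0,0,0.4],0],[-1,[0,0,0.65],0],[-1,[0,0,0.7],0],[-1,[0,0,0.7],0]]'; python3 - <<'E'
from h import *
a=manip.camera('side')[:,:,::-1]
A=cv2.resize(a[235:345,270:390],(600,550),interpolation=2);cv2.imwrite('pics/f.png',A)
E
```

```text
clock: 7.65
eef_pos: [440.1, 318.6, 46.9]
eef_rot: [-3.142, 0.0, 1.924]
wrist_force: [0.1, -0.5, -3.5]
finger_gap: 31.7
finger_force: 35.0
```

View pics/f.png

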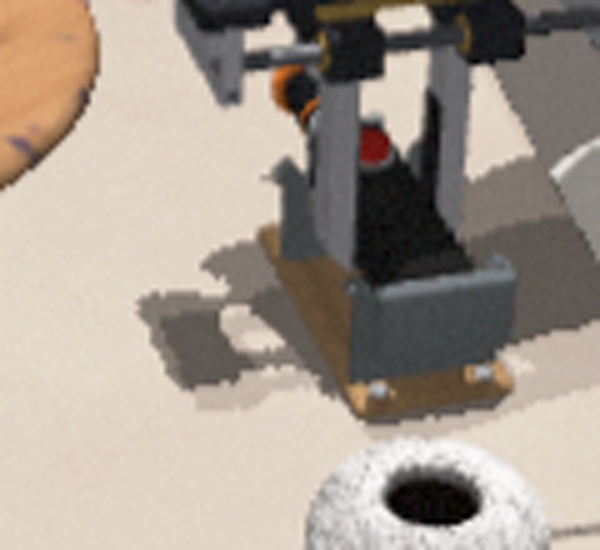

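The foot plate now hides the rear saddle at (350–515, 280–380), so it sits behind the posts. I'll touch down and release.

```bash
python3 -m creep '[[-1,[0,0,0.07],0],[-1,[0,0,0.1],0]]'; python3 -m creep '[[0.3,[0,0,0],0],[0.3,[0,0,0],0],[0.3,[0,0,0],0],[0.3,[0,0,0],0],[0.3,[0,0,-4],0],[0.3,[0,0,-8],0],[0.3,[0,0,-12],0],[0.3,[0,0,-12],0]]'; python3 go.py 440 318 46 1.924; python3 - <<'E'
from h import *
a=manip.camera('side')[:,:,::-1]; b=manip.camera('top')[:,:,::-1]
A=cv2.resize(a[235:345,260:390],(650,550),interpolation=2);cv2.imwrite('pics/g.png',A);cv2.imwrite('pics/g_top.png',b)
E
```

```text
clock: 7.9
eef_pos: [440.1, 318.6, 46.0]
eef_rot: [3.141, -0.0, 1.924]
wrist_force: [-0.5, -0.2, -4.1]
finger_gap: 31.8
finger_force: 35.0
clock: 8.7
eef_pos: [441.8, 319.7, 171.4]
eef_rot: [3.133, -0.002, 1.925]
wrist_force: [-0.3, 0.4, -0.6]
finger_gap: 61.2
finger_force: 0.0
clock 8.7 pos [441.8 319.7 171.4] rot [ 3.133e+00 -2.000e-03  1.925e+00] gap 61.2 F [-0.3  0.4 -0.6]
shift cm [-0.12 -0.33 12.54] turn 0.01
```

View pics/g.png

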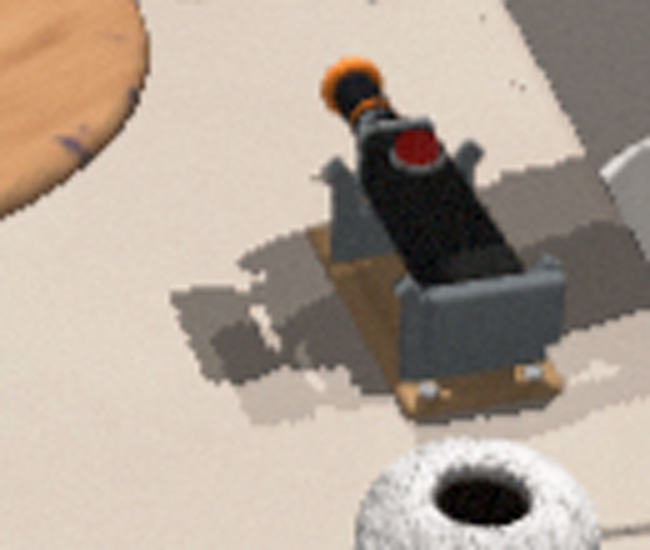

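The monopod is seated between the post pairs, with its foot behind the rear posts. The button is at (416,147) and the orange flange at (352,85) in the crop. I'll fit its pose and plan the press with the fingers closed.

```bash
python3 - <<'E'
from fit import *
D=lambda X,Y:((X+.5)/5-.5+260,(Y+.5)/5-.5+235)
z=30
h=[('side',(30,0,40+z),D(416,145)),('side',(114,0,16+z),D(353,87)),('side',(-69,28,32+z),D(414,293)),('side',(-69,-28,32+z),D(563,274))]
x,r=fit(h,[439,314,-1.22,0]);print('side',x.round(3),r.round(1).tolist())
P=lambda x,a:(x[:2]+a*np.array([np.cos(x[2]),np.sin(x[2])])).round(1)
for q in (x,np.array([439.4,316.7,-1.217])): print('button',P(q,30),'knob',P(q,99))
E
python3 go.py 450 288 110 1.924
```

```text
side [442.514 316.022  -1.242   0.   ] [[-0.5, -1.6], [0.3, 0.2], [1.1, 0.3], [-0.7, 0.4]]
button [452.2 287.6] knob [474.5 222.3]
button [449.8 288.6] knob [473.7 223.8]
clock 8.8 pos [440.2 318.7 166.3] rot [ 3.14  -0.     1.924] gap 61.4 F [-0.1 -0.3 -0.3]
shift cm [-3.22 -0.15  5.63] turn 0.0
```

```bash
python3 -m creep '[[-1,[-3.2,-0.1,3],0],[-1,[-3.2,-0.1,5.6],0],[-1,[-3.2,-0.1,6.6],0],[-1,[-3.2,-0.1,6.6],0],[-1,[-3.2,-0.1,6.6],0],[-1,[-3.2,-0.1,6.6],0],[-1,[-3.2,-0.1,6.6],0],[-1,[-3.2,-0.1,6.6],0],[-1,[-3.2,-0.1,6.6],0]]' 20; python3 go.py 450.7 288 84 1.924
```

```text
clock: 9.7
eef_pos: [450.3, 288.3, 100.3]
eef_rot: [3.141, -0.0, 1.925]
wrist_force: [-0.7, -1.1, -0.1]
finger_gap: 0.5
finger_force: 0.0
clock 9.7 pos [450.3 288.3 100.3] rot [ 3.141 -0.     1.925] gap 0.5 F [-0.7 -1.1 -0.1]
shift cm [-0.05  0.03  1.63] turn 0.01
```

```bash
python3 -m creep '[[-1,[0,0,1],0],[-1,[0,0,1.5],0],[-1,[0,0,1.5],0]]';python3 -m creep '[[-1,[0,0,0.2],0],[-1,[0,0,0.4],0],[-1,[0,0,0.4],0]]'; python3 -m creep '[[-1,[0,0,0.15],0],[-1,[0,0,0.3],0],[-1,[0,0,0.3],0]]'
```

```text
clock: 10.0
eef_pos: [449.9, 288.0, 83.9]
eef_rot: [-3.14, 0.0, 1.924]
wrist_force: [-0.1, -0.5, 0.6]
finger_gap: 0.4
finger_force: 0.0
clock: 10.3
eef_pos: [450.2, 288.2, 80.9]
eef_rot: [-3.142, -0.0, 1.924]
wrist_force: [-0.2, 0.3, 0.6]
finger_gap: 0.2
finger_force: 0.0
clock: 10.6
eef_pos: [450.4, 288.2, 78.1]
eef_rot: [3.141, 0.0, 1.924]
wrist_force: [-1.2, -1.9, 4.7]
finger_gap: 0.4
finger_force: 2.6
```

```bash
python3 -m creep '[[-1,[0,0,0.15],0],[-1,[0,0,0.25],0],[-1,[0,0,0.25],0]]'; python3 -m creep '[[-1,[0,0,0.1],0],[-1,[0,0,0.1],0]]'
```

```text
clock: 10.9
eef_pos: [451.1, 288.2, 77.5]
eef_rot: [3.139, 0.0, 1.924]
wrist_force: [-4.9, -7.6, 25.6]
finger_gap: 0.7
finger_force: 12.9
clock: 11.1
eef_pos: [451.4, 288.2, 77.2]
eef_rot: [3.138, 0.001, 1.924]
wrist_force: [-7.3, -11.9, 34.5]
finger_gap: 0.6
finger_force: 17.0
```

The force rose sharply at TCP z 77.5, which is button top 63.5, so the button is fully down. Lifting and moving over the knob.

```bash
python3 -m creep '[[-1,[0,0,-2],0],[0,[0,0,-4],0],[0,[0,0,-4],0],[0,[0,0,-4],0],[0,[0,0,-4],0]]' 45; python3 go.py 474 223 90 1.915; python3 - <<'E'
from h import *
a=manip.camera('side')[:,:,::-1]; A=cv2.resize(a[235:345,260:390],(650,550),interpolation=2);cv2.imwrite('pics/i.png',A)
E
```

```text
clock: 11.6
eef_pos: [449.7, 288.0, 113.2]
eef_rot: [-3.14, 0.0, 1.924]
wrist_force: [-0.8, -0.4, 0.1]
finger_gap: 29.5
finger_force: 0.0
clock 11.6 pos [449.7 288.  113.2] rot [-3.14   0.     1.924] gap 29.5 F [-0.8 -0.4  0.1]
shift cm [-6.94  0.03  2.32] turn 0.11
```

View pics/i.png

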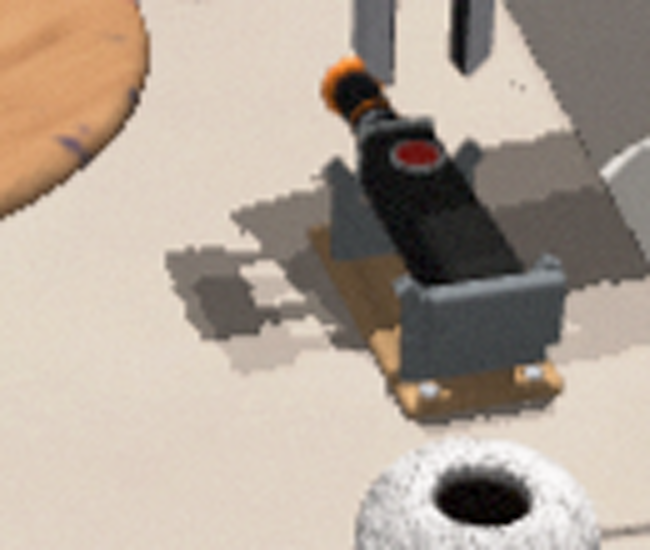

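The button now lies nearly flush at (416,153), and the monopod hasn't moved. On to the knob, with openings wide enough for the 28 mm flange.

```bash
python3 -m creep '[[0.2,[-3.5,0,0],0],[0.2,[-6.9,0,0],0],[0.2,[-6.9,0,0],0],[0.2,[-6.9,0,2],0],[0.2,[-6.9,0,2],0]]' 45; python3 go.py 474 223 41 1.924
```

```text
clock: 12.15
eef_pos: [472.8, 223.3, 92.1]
eef_rot: [-3.137, -0.0, 1.924]
wrist_force: [0.2, -0.4, -0.7]
finger_gap: 56.7
finger_force: 0.0
clock 12.15 pos [472.8 223.3  92.1] rot [-3.137 -0.     1.924] gap 56.7 F [ 0.2 -0.4 -0.7]
shift cm [-0.07  0.12  5.11] turn 0.0
```

```bash
python3 -m creep '[[0.2,[0,0.1,2.5],0],[0.2,[0,0.1,5],0],[0.2,[0,0.1,5],0],[-1,[0,0.1,5],0],[-1,[0,0.1,5],0],[-1,[0,0.1,5],0],[-1,[0,0.1,5],0],[-1,[0,0.1,5],0],[-1,[0,0.1,5],0],[-1,[0,0.1,5],0]]' 45; python3 go.py 474 223 41 1.924
```

```text
clock: 13.15
eef_pos: [475.2, 223.9, 44.7]
eef_rot: [3.141, 0.0, 1.924]
wrist_force: [0.2, -0.6, 1.9]
finger_gap: 19.1
finger_force: 45.0
clock 13.15 pos [475.2 223.9  44.7] rot [3.141 0.    1.924] gap 19.1 F [ 0.2 -0.6  1.9]
shift cm [-0.04 -0.14  0.37] turn 0.0
```

```bash
python3 -m creep '[[-0.2,[0,0,0],0],[-0.2,[0,0,0],0],[-0.2,[0,0,0.4],0],[-0.2,[0,0,0.4],0],[-1,[0,0,0.4],0],[-1,[0,0,0.4],0],[-1,[0,0,0.4],0],[-1,[0,0,0.4],0],[-1,[0,0,0.4],0]]' 45; python3 go.py 474 223 41 1.924
```

```text
clock: 14.05
eef_pos: [475.1, 223.9, 40.5]
eef_rot: [3.141, -0.0, 1.924]
wrist_force: [0.1, 0.3, 0.1]
finger_gap: 18.9
finger_force: 45.0
clock 14.05 pos [475.1 223.9  40.5] rot [ 3.141 -0.     1.924] gap 18.9 F [0.1 0.3 0.1]
shift cm [-0.05 -0.13 -0.05] turn 0.01
```

```bash
python3 -m creep '[[-1,[-0.5,0,0],0],[-1,[-1,0,0],0],[-1,[-1.5,0,0],0],[-1,[-2,0,0],0],[-1,[-2.5,0,0],0],[-1,[-3,0,0],0],[-1,[-3,0,0],0]]'; python3 -m creep '[[-1,[-0.5,0,0],0],[-1,[-1,0,0],0],[-1,[-1.5,0,0],0],[-1,[-2,0,0],0],[-1,[-2.5,0,0],0],[-1,[-3,0,0],0],[-1,[-3,0,0],0]]'
```

```text
clock: 14.75
eef_pos: [485.7, 195.1, 40.5]
eef_rot: [3.142, 0.0, 1.924]
wrist_force: [-2.0, 2.4, -1.2]
finger_gap: 18.7
finger_force: 45.0
clock: 15.45
eef_pos: [496.0, 167.0, 40.5]
eef_rot: [-3.142, 0.0, 1.924]
wrist_force: [-0.3, 2.6, 0.4]
finger_gap: 19.0
finger_force: 45.0
```

```bash
python3 -m creep '[[-1,[-0.5,0,0],0],[-1,[-1,0,0],0],[-1,[-1.5,0,0],0],[-1,[-2,0,0],0],[-1,[-2,0,0],0]]'; python3 -m creep '[[-1,[-0.5,0,0],0],[-1,[-1,0,0],0],[-1,[-1.5,0,0],0],[-1,[-1.5,0,0],0]]'
```

```text
clock: 15.95
eef_pos: [502.7, 148.6, 40.4]
eef_rot: [-3.141, -0.0, 1.924]
wrist_force: [-1.4, 5.3, -0.6]
finger_gap: 18.7
finger_force: 45.0
clock: 16.35
eef_pos: [507.9, 134.7, 40.4]
eef_rot: [-3.141, -0.001, 1.924]
wrist_force: [-1.9, 6.3, -0.0]
finger_gap: 19.3
finger_force: 45.0
```

```bash
python3 -m creep '[[-1,[-0.4,0,0],0],[-1,[-0.6,0,0],0],[-1,[-0.6,0,0],0]]'; python3 -m creep '[[-1,[-0.2,0,0],0],[-1,[-0.4,0,0],0],[-1,[-0.4,0,0],0]]';python3 go.py 515 115 41 1.924
```

```text
clock: 16.65
eef_pos: [509.8, 129.3, 40.4]
eef_rot: [-3.141, -0.001, 1.924]
wrist_force: [-1.2, 6.1, 0.1]
finger_gap: 19.0
finger_force: 45.0
clock: 16.95
eef_pos: [511.2, 125.6, 40.4]
eef_rot: [-3.141, -0.001, 1.924]
wrist_force: [-2.4, 6.9, -0.2]
finger_gap: 18.6
finger_force: 45.0
clock 16.95 pos [511.2 125.6  40.4] rot [-3.141e+00 -1.000e-03  1.924e+00] gap 18.6 F [-2.4  6.9 -0.2]
shift cm [-1.12 -0.01 -0.07] turn 0.01
```

```bash
python3 -m creep '[[-1,[-0.2,0,0],0],[-1,[-0.3,0,0],0],[-1,[-0.3,0,0],0]]'; python3 -m creep '[[-1,[-0.2,0,0],0],[-1,[-0.2,0,0],0]]'; python3 -m creep '[[-1,[-0.2,0,0],0],[-1,[-0.2,0,0],0]]'
```

```text
clock: 17.25
eef_pos: [512.2, 122.8, 40.4]
eef_rot: [-3.141, -0.001, 1.925]
wrist_force: [-1.9, 6.1, -0.7]
finger_gap: 18.7
finger_force: 45.0
clock: 17.45
eef_pos: [512.9, 121.0, 40.4]
eef_rot: [-3.141, -0.001, 1.925]
wrist_force: [-1.9, 6.6, -0.8]
finger_gap: 18.6
finger_force: 45.0
clock: 17.65
eef_pos: [513.6, 119.1, 40.4]
eef_rot: [-3.141, -0.001, 1.925]
wrist_force: [-1.7, 6.1, 0.5]
finger_gap: 19.3
finger_force: 45.0
```

```bash
cat > bt.py <<'E'
from h import *
for n,i0 in(('side','pics/i.png'),):
    a=manip.camera('side'); cv2.imwrite('pics/now.png',a[:,:,::-1])
    b=a[235:345,260:390][:,:,::-1]; c=cv2.resize(cv2.imread(i0),(130,110),interpolation=cv2.INTER_AREA)
    for k,im in(('now',b),('before',c)):
        h=cv2.cvtColor(im,cv2.COLOR_BGR2HSV)
        m=((h[...,0]<6)|(h[...,0]>172))&(h[...,1]>150)&(h[...,2]>70); m[:,:70]=0
        v,u=np.nonzero(m); print(k,'red',len(u),u.mean()+260,v.mean()+235,at('side',u.mean()+260,v.mean()+235,64))
    h=cv2.cvtColor(a[:,:,::-1].copy(),cv2.COLOR_BGR2HSV)
    m=(h[...,0]>6)&(h[...,0]<18)&(h[...,1]>200); m[:150]=0;m[300:]=0;m[:,:290]=0;m[:,370:]=0
    print([(s[:5].tolist(),c.round().tolist()) for s,c in zip(*cv2.connectedComponentsWithStats(m.astype(np.uint8))[2:]) if 2<s[4]<2000])
E
python3 bt.py; python3 -m creep '[[-1,[-0.2,0,0],0],[-1,[-0.2,0,0],0]]'
```

```text
now red 23 341.17391304347825 262.4347826086956 [454.57426465 279.614551    64.        ]
before red 26 342.9230769230769 265.15384615384613 [450.68404205 290.06711437  64.        ]
[([317, 225, 4, 3, 5], [318.0, 226.0])]
clock: 17.9
eef_pos: [513.6, 118.5, 40.1]
eef_rot: [-3.141, -0.003, 1.924]
wrist_force: [-5.3, 17.3, -1.4]
finger_gap: 18.9
finger_force: 45.0
```

```bash
python3 -m creep '[[-1,[-0.05,0,0],0],[-1,[-0.05,0,0],0],[-1,[-0.05,0,0],0],[-1,[-0.05,0,0],0],[-1,[-0.05,0,0],0],[-1,[-0.05,0,0],0]]'; python3 bt.py;python3 go.py 513.6 118.5 40 1.924
```

```text
clock: 18.5
eef_pos: [513.7, 118.3, 40.1]
eef_rot: [-3.141, -0.003, 1.925]
wrist_force: [-6.3, 19.9, -0.8]
finger_gap: 19.2
finger_force: 45.0
now red 24 341.2083333333333 262.375 [454.51106335 279.36791059  64.        ]
before red 26 342.9230769230769 265.15384615384613 [450.68404205 290.06711437  64.        ]
[([315, 225, 6, 3, 6], [318.0, 226.0]), ([316, 232, 3, 2, 3], [317.0, 232.0])]
clock 18.55 pos [513.7 118.3  40.1] rot [-3.141e+00 -3.000e-03  1.925e+00] gap 19.3 F [-6.  19.3 -0.9]
shift cm [ 0.02 -0.    0.01] turn 0.01
```

```bash
python3 -c "
from cell import manip
print(manip.sign_off())"
```

```text
the job is handed in; nothing more can be done
None
```

The job is handed in at about 18.6 s: the monopod sits in the cradle with its button fully down, and the knob is still gripped against the second stop under about 20 N of pull. The knob moved about 112 mm while the monopod slid about 11 mm forward to its foot plate, leaving about 101 mm of extension against the nominal 100.

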